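# Part a stuck two-part chocolate mould with a wedge

## Robot

A 6-joint arm with a two-finger parallel gripper is mounted at the origin on a cart in front of the work surface, level with it; the furniture and walls round the work are solid. World frame = base frame: x ahead of the robot, y to its left, z up, the work surface at z = 0. Lengths are in m, angles in degrees, forces in N, time in s.
With the tool pointing down it reaches from about 0.325 to 0.85 m from the base axis. Payload 15.5 kg.
Tool frame: the origin (TCP) lies at the very end of the fingers, on their centre line; the grasp point (between the pads) lies arm.grip_depth behind it (arm.grip_depth is the distance from the TCP to the grasp point, in m); z points along the fingers, y is the line along which they close (so a half turn about z gives the same grasp; the last joint's range is limited). The gripper opens to 91 mm and grips with 3 to 60 N. Pads are 32 mm wide; open, the fingers measure 118 mm over their backs; the gripper's body (76 mm by 178 mm) begins 60 mm behind the grasp point.
Start: joints at [-76.117, 28.281, 77.091, -0, 74.628, -5.472], TCP at [0.207, -0.59, 0.214] pointing down, gripper open.
Joint ranges: [-166.48, 166.48], [-47.26, 123.95], [12.59, 153.08], [-70.14, 250.14], [6.76, 159.57], [-176.63, 176.63]. Speed limits (degrees/s): [108.29, 108.29, 147.25, 172.46, 172.46, 172.46].

## Interface

Orientations are given as a 3x3 rotation matrix whose columns are the frame's x, y, z axes.
In Python, from rig import arm gives the robot as it stands. Calls block until the motion is done:
- arm.move_to(position, orientation): joint-space move of the TCP to a pose.
- arm.move_l(position, orientation=None, feed=0.15): straight line of the TCP; orientation=None keeps the orientation; feed is the mean speed in m/s.
- arm.move_joints(angles): joint-space move.
- arm.grip(opening): finger opening in m; the grip force is fixed at half the most; returns when the fingers have stopped.
- arm.sleep(seconds).
- arm.solve_ik(position, orientation): joint angles nearest the present ones, or None.
- arm.snapshot(name): name is "scene" or "top" or "wrist"; returns the picture (420x560x3 uint8, red, green, blue); there is no depth.
- arm.get_calibration(name): a dict with "intrinsics" (3x3 intrinsics, pixels), "cam_to_world" (4x4, takes a point from camera to world coordinates). Camera axes: x right, y down, z forward; pixel columns grow to the right and rows downward; lengths in m; the calibration is good to about 2 mm. A picture is of the moment at which its call begins: read the wrist's pose just before it. get_calibration takes no time and is no camera call; for the wrist camera it gives the pose at the moment of the call.
A pose or a line that the arm cannot do raises arm.Unreachable and nothing moves.
- arm.sign_off(): hands the job in; it is judged then, once.
Readings, each from a call of its own:
- arm.current_t(): time.
- arm.current_joint_positions(): joint angles.
- arm.current_dq(): joint speeds.
- arm.current_tau(): joint torques, N m.
- arm.current_ee_pos(): TCP position.
- arm.current_tool_rot(): TCP orientation.
- arm.current_force(): force on the tool from outside, world axes, zero at the start.
- arm.current_torque(): the same for the moment, N m.
- arm.current_width(): finger opening in m.
- arm.current_grasp_force(): force on a finger pad.
Only numpy, scipy, OpenCV 4.12 (cv2) and the standard library are available. Lean on these libraries where they do the work, as an engineer would, in place of code of your own. Each camera call takes 0.05 s, during which the arm holds its last target. There are 200 camera calls.

## Task

The two halves of the chocolate mould are stuck together on their pins. Take the orange-handled wedge from its wooden stand and work it gently straight down into the pry slots at the two ends of the seam, by turns, a little at a time, so that the white half comes away evenly (when an end begins to bind and the push gets harder, change to the other end; never force it, and touch the mould with nothing but the wedge), until there is a gap of about 6 mm at both ends. Then stand the wedge back in its stand, let go of it, and leave everything else where it is.

Things in the scene. Friction and masses are not known exactly. Their poses are not given: they have to be found in the camera images.
- mould: Two-part chocolate mould, fixed: steel base plate 130 x 150 mm with two upright halves, blue (fixed) and white (loose), each 130 mm long (y), 32 thick (x), top 84 mm above the worktop. Origin at worktop height under the middle of the blue seam face (plane x = 0). x points across the seam from blue to white (away from the robot; white opens to +x), y along the seam, z up.
- loose_half: White half, on two tight pins below the slots. Each end opens by itself along x, 0 to 9 mm, and stays there. Sideways force to open an end: 13 N + 0.3 N per mm/s + 2.6 N per mm by which its pin leads the other (less if it lags). The half sits askew on its pins, up to 2.3 mm, unseen: feel it. Spoiled over 24 N. Axes as the mould's; origin in its seam face, mould y = -45 mm, at worktop height.
- slot_left (a point): Left pry slot: on the blue half's seam plane at mould y = +45 mm, at the top (z = 84 mm). The slot is open at the top and 22 mm long (y). Each half is cut back 1.5 mm there, so it is 3 mm wide plus the gap of that end, down to the base plate. The top 4 mm are bevelled at 45 degrees: lip at z = 80 mm, mouth 11 mm wide plus the gap. Its middle lies at x = half the gap.
- slot_right (a point): Right pry slot, the same at mould y = -45 mm.
- edge_left (a point): Point on the white half: in its seam face, top edge (z = 84 mm), at the left slot. Its x in the mould's frame is the gap at the left end, 0.7 to 1.8 mm at the start; the ends differ.
- edge_right (a point): The same at the right slot; its x in the mould's frame is the gap at the right end.
- wedge: Steel wedge with an upright orange handle, 90 g, standing in the stand. Origin: middle of the guard's underside; z up the handle. Guard 30 x 32 mm (x, y), 5 thick; handle 22 x 26 mm (x, y), from 5 to 67 mm over the origin, steel button to 70. Grip the handle across x and keep the blade's x along the mould's x (either way round).
- wedge_tip (a point): Middle of the blade's tip, 42 mm below the wedge's origin. The slippery coated blade is 16 mm wide (y) and tapers alike on both sides from 18 mm thick (x) at the guard to 2 mm at the tip: 0.381 mm per mm of depth. Sinking, it must shift to the white half by half of what it opens. Pushing it down takes about 0.4 to 0.6 of the sideways force, and under load the lips give by up to 1 mm a side.
- stand: Wooden block, 64 x 64 x 54 mm, fixed to the worktop to the left or right of the mould. Origin: centre of its underside. In its top a slot 22 mm (x) by 22 mm (y), 48 mm deep, for the blade; the wedge stands in it with its guard on the block's top, origin 54 mm above the stand's.
- tumbler: bystander: clear glass tumbler, 83 mm across, 104 tall, on the drying mat
- teal_beaker: bystander: teal beaker, 80 mm across, 118 tall, on the drying mat
- blue_mug: bystander: blue mug, 121 mm tall, on the drying mat
- pink_bowl: bystander: pink bowl, 165 mm across, 68 tall, at the back
- salt: bystander: glass salt shaker, 44 mm across, 90 tall, on the opposite side of the mould from the wedge's stand
- garlic: bystander: garlic bulb, 53 mm

How it is judged (in metres and radians):
On the way, in this order (a step that is already met when the one before it is completed fails the run):
1. the wedge is out of its stand (z of wedge_tip in the frame of stand above 0.056 m), for 0.1 s.
2. both ends of the seam are open by more than 5 mm (x of each of edge_left, edge_right in the frame of mould above 0.005 m), for 0.2 s.
At the end, for the whole second after the job is handed in: Both ends of the seam stand open by more than 5 mm, and the wedge stands at rest in its stand: within 8 mm of its centre, guard down on the block (origin less than 58 mm above the stand's), upright within 0.12 rad (all of step 2 and horizontal distance between wedge and stand below 0.008 m and z of wedge in the frame of stand below 0.058 m and angle between wedge's own z axis and vertical below 0.12 rad and linear speed of wedge below 0.02 m/s); the robot touches nothing.
It fails at once if the pins are forced: the wedge presses on the white half with more than 24.5 N (contact force between wedge and loose_half above 24.5 N).
It fails at once if the wedge presses on the mould as a whole with more than 50 N (contact force between wedge and mould above 50 N).
It fails at once if the gripper or arm touches the mould (contact force between any of the fingers, the arm and mould above 1 N).
It fails at once if a bystander is shifted by more than 2 cm (distance of any of tumbler, teal_beaker, blue_mug, pink_bowl, salt, garlic from where it was at the start of the episode above 0.02 m).
It also fails if it takes over 72 s, if anything falls off the work surface, if the arm or the gripper's body presses on something with over 40 N, if the wrist force passes 120 N, or if a joint passes its speed limit or range.

## Working session

There is one attempt and no reset: what is moved stays moved. The work goes in short steps, each a Python script; the robot and the scene stay as the last script left them, time stands still between calls to the robot, and variables do not carry over. Pictures are saved under pics/ and viewed, at most 10 in all, crops included, and the job is handed in when it is done.

```bash
ls; mkdir -p pics; python3 - <<'E'
from rig import arm
import cv2,numpy as np
for n in ["scene","top"]:
    im=arm.snapshot(n); cv2.imwrite(f"pics/{n}0.png",im[:,:,::-1])
    c=arm.get_calibration(n); print(n,np.round(c["intrinsics"],1).tolist(),np.round(c["cam_to_world"],3).tolist())
print(arm.grip_depth,arm.current_t(),arm.current_force(),arm.current_width())
print(np.round(arm.current_tool_rot(),3).tolist())
c=arm.get_calibration("wrist");print(np.round(c["intrinsics"],1).tolist(),np.round(c["cam_to_world"],3).tolist())
E
```

```text
pics
scene [[410.3, 0.0, 267.5], [0.0, 410.3, 208.6], [0.0, 0.0, 1.0]] [[0.985, 0.144, -0.092, 0.615], [0.171, -0.845, 0.506, -0.626], [-0.005, -0.514, -0.858, 0.95], [0.0, 0.0, 0.0, 1.0]]
top [[413.7, 0.0, 275.8], [0.0, 413.7, 206.4], [0.0, 0.0, 1.0]] [[0.005, -0.996, 0.092, 0.432], [-1.0, -0.004, 0.004, -0.119], [-0.003, -0.092, -0.996, 1.188], [0.0, 0.0, 0.0, 1.0]]
0.0188 0.1 [ 0.18549461 -0.37514781 -0.98155425] 0.09125165435065648
[[0.944, 0.331, -0.0], [0.331, -0.944, 0.001], [0.0, -0.001, -1.0]]
[[325.2, 0.0, 278.6], [0.0, 325.2, 213.1], [0.0, 0.0, 1.0]] [[0.331, -0.91, -0.25, 0.277], [-0.943, -0.32, -0.086, -0.564], [-0.002, 0.264, -0.964, 0.384], [0.0, 0.0, 0.0, 1.0]]
```

View pics/scene0.png

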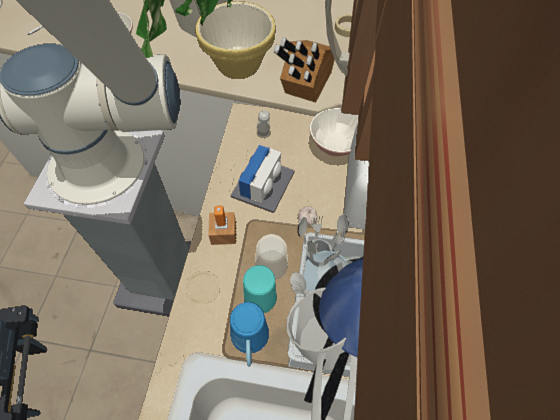

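View pics/top0.png

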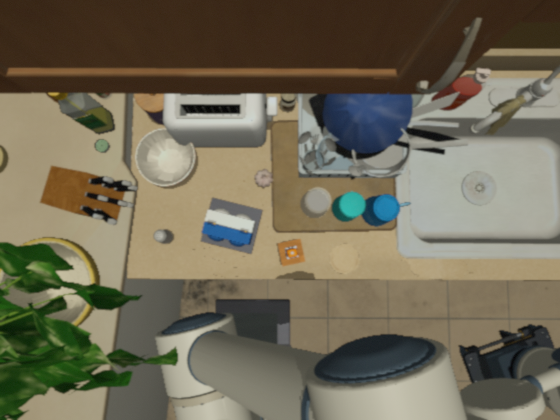

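The scene view shows the blue/white mould at about (262,178) and the orange wedge in its stand at (220,225). In the top view the mould is at (230,226), slightly rotated, the wedge at (291,252), right of the mould, and the salt at (162,236). Next I'll measure rough positions and look from close by.

```bash
cat > h.py <<'E'
from rig import arm
import cv2,numpy as np
def ray(c,uv,z):
    K=c["intrinsics"];T=c["cam_to_world"]
    uv=np.atleast_2d(uv).astype(float)
    d=np.c_[uv,np.ones(len(uv))]@np.linalg.inv(K).T@T[:3,:3].T
    o=T[:3,3]; return o+d*((z-o[2])/d[:,2])[:,None]
def hsvmask(im,lo,hi):
    m=cv2.inRange(cv2.cvtColor(im,cv2.COLOR_RGB2HSV),np.array(lo),np.array(hi))
    return cv2.morphologyEx(m,cv2.MORPH_OPEN,np.ones((3,3),np.uint8))
def blobs(m,amin=30):
    cs,_=cv2.findContours(m,cv2.RETR_EXTERNAL,cv2.CHAIN_APPROX_NONE)
    return sorted([c for c in cs if cv2.contourArea(c)>amin],key=cv2.contourArea,reverse=True)
def Rdown(a):  # tool z down, tool y (closing) along world angle a (rad)
    y=np.array([np.cos(a),np.sin(a),0]);z=np.array([0,0,-1.]);return np.c_[np.cross(y,z),y,z]
E
python3 - <<'E'
from h import *
im=cv2.imread("pics/top0.png")[:,:,::-1].copy();c=arm.get_calibration("top")
for nm,lo,hi,z,roi in [("blue",(100,120,60),(125,255,255),.084,(195,195,270,255)),("orange",(5,150,100),(18,255,255),.054,(270,230,315,275))]:
    m=hsvmask(im,lo,hi);mm=np.zeros_like(m);x0,y0,x1,y1=roi;mm[y0:y1,x0:x1]=m[y0:y1,x0:x1]
    for b in blobs(mm,20)[:3]:
        r=cv2.minAreaRect(b);print(nm,cv2.contourArea(b),np.round(r[0],1),np.round(ray(c,[r[0]],z),3),np.round(ray(c,cv2.boxPoints(r),z)[:,:2],3).tolist())
print(ray(c,[[291,252]],.124),ray(c,[[230,226]],.084))
E
```

```text
blue 578.5 [226.3 235. ] [[0.456 0.017 0.084]] [[0.452, 0.084], [0.492, 0.075], [0.46, -0.05], [0.421, -0.041]]
orange 451.0 [290.7 251.9] [[ 0.412 -0.156  0.054]] [[0.436, -0.12], [0.448, -0.179], [0.388, -0.191], [0.376, -0.132]]
[[ 0.41294215 -0.15417885  0.124     ]] [[0.4804771  0.00743655 0.084     ]]
```

```bash
python3 - <<'E'
from h import *
def shot(n):
    c=arm.get_calibration("wrist");im=arm.snapshot("wrist");cv2.imwrite(f"pics/{n}.png",im[:,:,::-1]);np.savez(f"{n}.npz",**c)
arm.move_to([.455,.005,.22],Rdown(np.radians(-14.5)));shot("w_mould")
print(arm.current_t(),np.round(arm.current_joint_positions(),1))
arm.move_to([.413,-.16,.22],Rdown(np.radians(11.5)));shot("w_wedge")
print(arm.current_t(),np.round(arm.current_joint_positions(),1))
print([np.round(arm.current_force(),2).tolist() for _ in range(5)],arm.current_t())
a=cv2.imread("pics/w_mould.png");b=cv2.imread("pics/w_wedge.png")
E
```

```text
2.45 [-7.  14.2 99.5 -0.  66.3  7.6]
3.35 [-28.8  13.2 100.9   0.   65.8 -40.3]
[[0.23, -1.4, 0.42], [0.23, -1.4, 0.42], [0.23, -1.4, 0.42], [0.23, -1.4, 0.42], [0.23, -1.4, 0.42]] 3.35
```

View pics/w_mould.png

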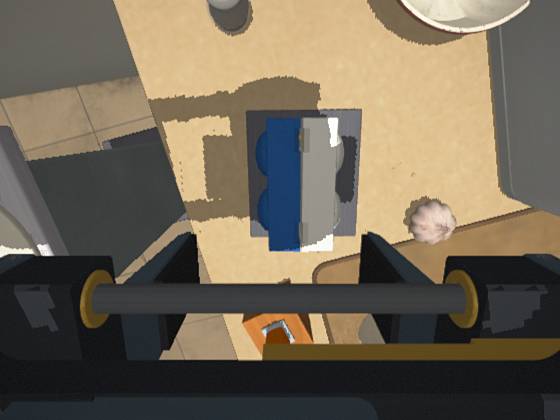

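View pics/w_wedge.png

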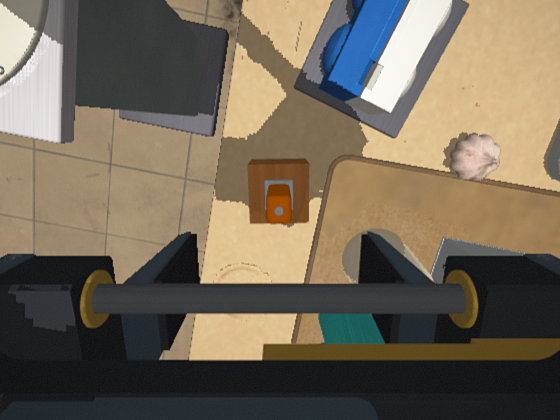

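w_mould shows the seam near col 301, with slots around (304,140) and (304,235). w_wedge shows the stand at (249–309, 158–223), with the wedge aligned to it and its button at (279,211). One enlarged crop of both will sharpen this.

```bash
python3 - <<'E'
from h import *
a=cv2.imread("pics/w_mould.png");b=cv2.imread("pics/w_wedge.png")
A=cv2.resize(a[105:255,255:345],None,fx=4,fy=4,interpolation=cv2.INTER_NEAREST)
B=cv2.resize(b[145:235,235:325],None,fx=4,fy=4,interpolation=cv2.INTER_NEAREST)
o=np.zeros((600,730,3),np.uint8);o[:,:360]=A;o[:360,370:]=B;cv2.imwrite("pics/crop.png",o)
# numbers
c=dict(np.load("w_wedge.npz"));im=b[:,:,::-1].copy()
m=hsvmask(im,(3,120,60),(18,255,255));m[:,:240]=0;m[:,315:]=0;m[:150]=0;m[230:]=0
r=cv2.minAreaRect(blobs(m)[0]);P=ray(c,cv2.boxPoints(r),.054);print("stand",r,np.round(P.mean(0),4),np.round(P[:,:2],4).tolist())
g=hsvmask(im,(0,0,80),(180,60,255));g[:,:255]=0;g[:,303:]=0;g[:165]=0;g[222:]=0
for q in blobs(g,8):
    r=cv2.minAreaRect(q);print("grey",r,np.round(ray(c,[r[0]],.059),4),np.round(ray(c,[r[0]],.124),4))
c=dict(np.load("w_mould.npz"));im=a[:,:,::-1].copy()
for y in (120,128,150,160,170,180,190,200,210,220,245):
    print(y,[im[y,x].tolist() for x in range(296,308)])
E
```

```text
stand ((278.0, 191.0), (64.0, 62.0), 90.0) [ 0.4109 -0.1535  0.054 ] [[0.373, -0.1261], [0.4353, -0.1135], [0.4506, -0.1805], [0.3848, -0.1937]]
grey ((278.0, 185.5), (11.0, 28.0), 90.0) [[ 0.4094 -0.1459  0.059 ]] [[ 0.4071 -0.1341  0.124 ]]
grey ((278.5, 210.5), (7.0, 7.0), 90.0) [[ 0.4152 -0.172   0.059 ]] [[ 0.4118 -0.1551  0.124 ]]
120 [[24, 61, 106], [27, 63, 106], [22, 60, 106], [23, 60, 105], [46, 72, 104], [94, 92, 89], [100, 97, 89], [138, 135, 126], [157, 155, 144], [157, 154, 145], [156, 153, 143], [155, 152, 144]]
128 [[22, 54, 95], [25, 58, 98], [28, 57, 97], [62, 71, 88], [81, 86, 94], [97, 95, 89], [95, 94, 87], [104, 103, 96], [134, 131, 123], [141, 137, 129], [140, 137, 129], [141, 137, 128]]
150 [[27, 56, 93], [21, 53, 93], [31, 57, 93], [84, 85, 88], [103, 101, 93], [109, 106, 101], [106, 103, 97], [98, 96, 92], [130, 128, 120], [134, 132, 125], [135, 132, 123], [133, 129, 122]]
160 [[28, 60, 104], [29, 62, 105], [24, 60, 104], [24, 58, 102], [64, 77, 98], [96, 94, 88], [112, 109, 101], [151, 149, 138], [155, 151, 143], [153, 148, 141], [154, 150, 142], [155, 151,
[... 680 characters left out ...]
 90], [138, 134, 126], [153, 150, 141], [151, 148, 139], [153, 150, 139], [151, 147, 138], [149, 147, 138]]
210 [[27, 61, 103], [26, 61, 104], [23, 59, 103], [28, 61, 102], [77, 83, 91], [100, 97, 91], [150, 147, 137], [153, 150, 141], [151, 146, 139], [152, 147, 139], [152, 148, 140], [149, 147, 138]]
220 [[26, 61, 102], [22, 60, 101], [23, 59, 102], [29, 61, 101], [76, 83, 92], [100, 98, 91], [150, 146, 137], [153, 150, 140], [152, 148, 140], [151, 147, 139], [154, 151, 141], [152, 147, 139]]
245 [[23, 60, 103], [26, 62, 105], [22, 57, 105], [34, 62, 106], [109, 108, 106], [113, 111, 103], [144, 142, 133], [146, 143, 134], [151, 148, 138], [150, 147, 137], [149, 147, 135], [156, 154, 143]]
```

View pics/crop.png

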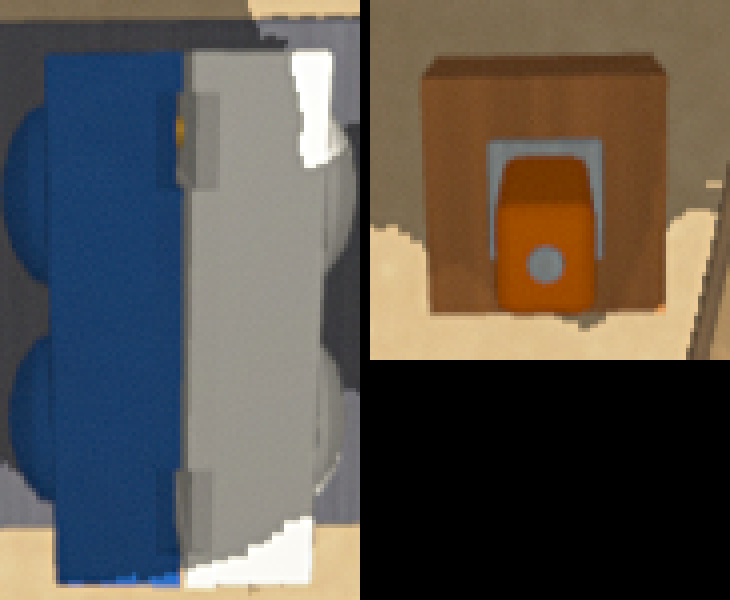

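The crop shows the slot bevels at crop cols 157–219, rows 92–188 (left) and cols 157–212, rows 468–552 (right), with the blue top face between cols 45 and 183. The stand's top face covers rows 75–312, cols 422–665, with the wedge button at (545,264).

```bash
python3 - <<'E'
from h import *
c=dict(np.load("w_mould.npz"))
f=lambda l:np.array(l)/4.+[255,105]-.5
P=ray(c,f([[46,55],[184,52],[57,585],[180,586]]),.084)[:,:2]
print(np.round(P,4).tolist());print("len",np.linalg.norm(P[1]-P[3]),np.linalg.norm(P[0]-P[1]),np.linalg.norm(P[2]-P[3]))
yd=P[1]-P[3];yd/=np.linalg.norm(yd);yl=P[0]-P[2];print("yaw y",np.degrees(np.arctan2(yd[1],yd[0])),np.degrees(np.arctan2(yl[1],yl[0])))
o=(P[1]+P[3])/2;xd=np.array([yd[1],-yd[0]]);print("origin",o,"xd",xd)
for n,q in dict(L=[[157,92],[157,188],[219,92],[219,188]],R=[[157,468],[157,552],[212,468],[212,552]],seamwhite=[[190,60],[190,300],[190,400],[188,580]],blue=[[184,60],[183,300],[182,400],[181,580]]).items():
    Q=ray(c,f(q),.084)[:,:2]-o;print(n,np.round(np.c_[Q@xd,Q@yd]*1000,1).tolist())
c=dict(np.load("w_wedge.npz"))
g=lambda l:(np.array(l)-[370,0])/4.+[235,145]-.5
P=ray(c,g([[422,75],[665,75],[665,312],[431,312]]),.054)[:,:2];print("stand",P.mean(0),np.linalg.norm(P-np.roll(P,1,0),axis=1))
for i in range(4):
    d=P[(i+1)%4]-P[i];print(np.degrees(np.arctan2(d[1],d[0]))%90)
print("btn",ray(c,g([[545,264]]),.124))
P=ray(c,g([[488,140],[603,139]]),.059)[:,:2];d=P[1]-P[0];n=np.array([d[1],-d[0]])/np.linalg.norm(d);print("guard w",np.linalg.norm(d),"yaw",np.degrees(np.arctan2(d[1],d[0])),"ctr",P.mean(0)+n*.016)
# mould also visible in this view: seam angle
E
```

```text
[[0.4637, 0.0852], [0.4941, 0.078], [0.4329, -0.0394], [0.4628, -0.0475]]
len 0.1293069537238407 0.031206197558395137 0.031036225252472974
yaw y 76.01340763772421 76.0909151357859
origin [0.47844885 0.01524842] xd [ 0.97035231 -0.24169483]
L [[-6.1, 56.0], [-6.0, 34.4], [8.0, 55.8], [8.4, 34.3]]
R [[-5.9, -33.5], [-5.8, -55.5], [7.7, -33.6], [8.0, -55.6]]
seamwhite [[1.4, 62.9], [1.9, 8.1], [2.1, -16.4], [2.0, -63.1]]
blue [[0.0, 62.9], [0.2, 8.1], [0.1, -16.3], [0.2, -63.0]]
stand [ 0.41175935 -0.15521749] [0.06375375 0.06253898 0.06377591 0.0632561 ]
11.379616340662182
12.765209512742373
11.371597181631017
12.121090496171021
btn [[ 0.41154368 -0.15511112  0.124     ]]
guard w 0.02954343718747401 yaw 11.87983427029442 ctr [ 0.41182185 -0.15523628]
```

```bash
cat >> h.py <<'E'
MO=np.array([.47845,.01525]);XD=np.array([.97035,-.2417]);YD=np.array([.2417,.97035])
AM=np.arctan2(XD[1],XD[0]);AW=np.radians(11.9);W=np.array([.4117,-.1552]);TT=.0212+.042  # TCP z minus tip z
RM=Rdown(AM);RW=Rdown(AW)
def mp(x,y,ztip): # mould coords in mm -> TCP world
    p=MO+XD*x/1e3+YD*y/1e3; return np.array([p[0],p[1],ztip/1e3+TT])
def F(n=4):
    f=[]
    for _ in range(n): f.append(arm.current_force());arm.sleep(.02)
    f=np.mean(f,0);return np.array([f[:2]@XD,f[:2]@YD,f[2]])
E
python3 - <<'E'
from h import *
arm.grip(.055);arm.move_l([*W,.0752],RW,feed=.15)
print(arm.current_t(),arm.current_ee_pos(),F(2));arm.grip(0.0)
print(arm.current_t(),arm.current_width(),arm.current_grasp_force(),F(2))
arm.move_l([*W,.0752+.055],RW,feed=.1);arm.sleep(.3)
print(arm.current_t(),arm.current_width(),F())
arm.move_to(mp(.8,-45,98),RM);print(arm.current_t())
c=arm.get_calibration("wrist");im=arm.snapshot("wrist");cv2.imwrite("pics/held.png",im[:,:,::-1]);np.savez("held.npz",**c)
for i in range(4): arm.sleep(.1);print(np.round(F(),2))
p=mp(.8,-45,98)
print(arm.current_t(),p-arm.current_ee_pos())
E
```

```text
5.175 [ 0.41208065 -0.15541948  0.07574509] [-0.18638435 -0.96580581  0.17268371]
5.8083 0.02172611290199041 30.000374615192413 [-0.0453224   0.20551491  3.46515423]
6.8417 0.022129202206500415 [-0.09538376  0.15784009 -1.13614544]
7.6917
[-0.08  0.03 -0.22]
[ 0.12  0.28 -0.71]
[-0.01 -0.09 -0.65]
[ 0.   -0.18 -0.48]
8.4083 [-1.09077178e-05 -6.08336689e-06 -8.65481869e-06]
```

View pics/held.png

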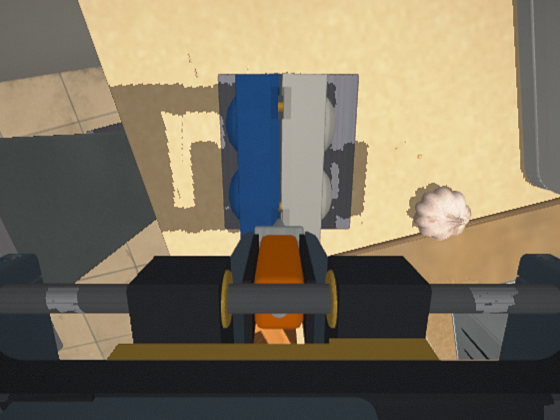

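The wedge is held upright (handle at (280,280)) and sits over the right slot at the near end of the mould. Next, a careful first feel.

```bash
cat >> h.py <<'E'
TARE=np.array([0,0,-.5])
def push(y,x,z,zmin,vlim,wlim=19,step=.3,feed=.006,log=True,k=.45,xadm=1/50,x0=None):
    """sink from tip z (mm) by steps; stop at zmin, on V>vlim or on estimated white force > wlim"""
    L=[];fl=0
    while z>zmin:
        z-=step; arm.move_l(mp(x,y,z),RM,feed=feed)
        f=F(2)-TARE; V=f[2]; Wf=(-f[0]+2*max(V,0)/k)/2   # tool is pushed -x by the white half
        L.append((round(z,2),round(x,2),*np.round(f,1),round(Wf,1)))
        if V>vlim or Wf>wlim: break
        x+=np.clip(f[0]*xadm,-.15,.15)
        if V>3: x+=.5*.381*step*.8
    if log:
        for l in L: print(*l)
    return x,z,L
E
python3 - <<'E'
from h import *
arm.move_l(mp(.8,-45,84),RM,feed=.08);print(F(3))
x,z,L=push(-45,.8,84,70,4,wlim=10,step=.5,feed=.01)
print(x,z,arm.current_t(),mp(x,-45,z)-arm.current_ee_pos())
E
```

```text
[ 0.65884131 -0.28990884 -0.5884313 ]
83.5 0.8 0.1 0.2 -0.0 -0.1
83.0 0.8 -0.4 -0.3 -0.0 0.2
82.5 0.79 -0.5 -0.2 0.1 0.6
82.0 0.78 -0.5 -0.0 0.2 0.6
81.5 0.77 -0.1 0.2 -0.7 0.1
81.0 0.77 0.1 0.4 -0.8 -0.0
80.5 0.77 -0.1 0.4 0.1 0.2
80.0 0.77 0.1 -0.4 -0.6 -0.0
79.5 0.77 -0.0 0.1 -0.2 0.0
79.0 0.77 0.3 -0.1 -0.6 -0.2
78.5 0.78 0.1 -0.4 -0.2 -0.1
78.0 0.78 0.5 -0.1 -0.0 -0.3
77.5 0.79 1.9 0.2 0.1 -0.7
77.0 0.83 2.4 -0.2 -0.3 -1.2
76.5 0.88 3.7 0.4 0.2 -1.4
76.0 0.95 4.1 -0.2 -0.2 -2.1
75.5 1.03 5.0 0.3 0.0 -2.4
75.0 1.14 4.7 -0.0 -0.1 -2.4
74.5 1.23 5.0 -0.1 0.5 -1.4
74.0 1.33 5.6 0.3 0.8 -1.0
73.5 1.44 5.5 0.5 0.5 -1.6
73.0 1.55 4.8 -0.3 0.3 -1.7
72.5 1.65 5.4 -0.5 1.4 0.5
72.0 1.76 5.4 -0.1 2.5 3.0
71.5 1.86 4.2 0.2 4.4 7.6
1.8631993654119576 71.5 15.8667 [ 6.77668788e-06 -2.27494296e-06  1.76972501e-05]
```

```bash
python3 - <<'E'
from h import *
x,z,L=push(-45,1.95,71.5,68,7.5,wlim=18,step=.4,feed=.008,xadm=1/35)
print(x,z,arm.current_t())
E
```

```text
71.1 1.95 3.2 0.2 5.1 9.7
70.7 2.1 3.3 -0.5 6.4 12.6
70.3 2.26 2.8 0.4 5.7 11.3
69.9 2.4 2.3 -0.4 7.6 15.7
2.4006634618964604 69.89999999999998 17.0
```

```bash
python3 - <<'E'
from h import *
arm.move_l(mp(2.2,-45,90),RM,feed=.08);arm.move_l(mp(1.5,45,90),RM,feed=.15);arm.move_l(mp(1.5,45,81),RM,feed=.08)
x,z,L=push(45,1.5,81,78.5,3,wlim=8,step=1.2,feed=.02)
x,z,L=push(45,x,z,68,7.5,wlim=18,step=.5,feed=.01,xadm=1/35)
print(x,z,arm.current_t())
E
```

```text
79.8 1.5 -0.1 0.4 1.0 2.3
78.6 1.5 0.2 -0.1 -0.3 -0.1
77.4 1.5 -0.1 -0.7 -0.2 0.0
76.9 1.5 -0.1 0.1 -0.0 0.0
76.4 1.5 0.2 0.0 -0.3 -0.1
75.9 1.5 0.2 0.3 0.0 0.0
75.4 1.51 0.2 -0.4 -0.4 -0.1
74.9 1.51 0.0 -0.3 -0.3 -0.0
74.4 1.51 -0.3 -0.3 -0.5 0.2
73.9 1.5 0.2 -0.6 -1.0 -0.1
73.4 1.51 0.5 0.3 -0.2 -0.3
72.9 1.53 0.6 0.1 0.2 0.3
72.4 1.54 2.7 -0.7 -0.4 -1.3
71.9 1.62 2.4 0.7 0.3 -0.6
71.4 1.69 2.9 0.8 1.1 1.0
70.9 1.77 2.5 0.5 1.9 2.9
70.4 1.84 2.8 0.7 2.5 4.3
69.9 1.92 2.7 0.2 3.6 6.6
69.4 2.07 2.7 0.9 3.2 5.8
68.9 2.22 2.6 0.5 2.8 5.0
68.4 2.3 2.6 0.3 4.0 7.6
67.9 2.45 2.5 0.2 3.8 7.2
2.595721726439642 67.89999999999999 24.6417
```

```bash
python3 - <<'E'
from h import *
x,z,L=push(45,2.6,67.9,60.5,6.3,wlim=19,step=.8,feed=.01,xadm=1/25,k=.4)
print(x,z,arm.current_t())
arm.move_l(mp(x-.3,45,90),RM,feed=.1);arm.move_l(mp(2.,-45,90),RM,feed=.2);arm.move_l(mp(2.,-45,75),RM,feed=.08)
print(F(2)-TARE)
x,z,L=push(-45,2.,75,62,7.8,wlim=21,step=.7,feed=.01,xadm=1/25,k=.4)
print(x,z,arm.current_t())
E
```

```text
67.1 2.6 2.1 0.4 3.4 7.4
66.3 2.81 1.4 0.8 4.3 10.2
65.5 2.98 1.3 1.1 4.5 10.5
64.7 3.16 1.1 0.8 5.5 13.1
63.9 3.32 0.8 0.5 5.8 14.1
63.1 3.48 -0.8 0.5 6.4 16.4
3.477304118291838 63.10000000000002 26.3417
[-0.51777199  0.07444294  0.53094407]
74.3 2.0 -0.3 0.2 0.1 0.3
73.6 1.99 -1.4 0.4 0.5 1.9
72.9 1.93 -1.4 0.1 0.0 0.7
72.2 1.87 -1.6 0.4 0.1 1.0
71.5 1.81 -0.8 0.7 1.9 5.2
70.8 1.78 -0.2 0.2 3.5 8.9
70.1 1.88 0.7 0.0 4.2 10.2
69.4 2.01 1.0 0.2 4.7 11.3
68.7 2.16 1.3 0.2 5.0 11.9
68.0 2.32 0.8 0.3 5.2 12.5
67.3 2.46 0.8 0.3 6.3 15.3
66.6 2.6 0.4 0.3 6.4 15.9
65.9 2.72 1.1 -0.0 7.7 18.7
65.2 2.87 0.3 0.3 7.9 19.5
2.8677967184497177 65.19999999999996 31.6917
```

```bash
python3 - <<'E'
from h import *
x=2.87
arm.move_l(mp(x-.2,-45,90),RM,feed=.1);arm.move_l(mp(2.8,45,90),RM,feed=.2);arm.move_l(mp(2.8,45,71),RM,feed=.08)
print(F(2)-TARE)
x,z,L=push(45,2.8,71,58.3,7.2,wlim=20,step=.8,feed=.01,xadm=1/25,k=.4)
print(x,z,arm.current_t())
arm.move_l(mp(x-.2,45,90),RM,feed=.1);arm.move_l(mp(2.5,-45,90),RM,feed=.2);arm.move_l(mp(2.5,-45,72),RM,feed=.08)
print(F(2)-TARE)
x,z,L=push(-45,2.5,72,59.2,8.2,wlim=21.5,step=.7,feed=.01,xadm=1/25,k=.4)
print(x,z,arm.current_t())
E
```

```text
[ 0.29300606 -0.39016036 -0.56373289]
70.2 2.8 0.2 0.3 -0.2 -0.1
69.4 2.81 0.7 -0.0 0.0 -0.3
68.6 2.83 0.5 0.2 -0.2 -0.2
67.8 2.85 -0.3 -0.4 -0.5 0.1
67.0 2.84 -0.1 -0.4 -1.2 0.0
66.2 2.84 -0.3 -0.2 -0.1 0.2
65.4 2.82 0.9 -0.1 0.6 1.2
64.6 2.86 1.0 0.4 2.1 4.8
63.8 2.9 1.9 -0.1 3.7 8.2
63.0 3.1 2.0 0.3 3.2 7.0
62.2 3.3 2.3 1.2 4.1 9.1
61.4 3.51 2.0 0.4 4.6 10.4
60.6 3.71 2.8 0.3 5.4 12.0
59.8 3.95 1.8 1.6 6.1 14.4
59.0 4.14 1.6 0.3 6.7 15.9
58.2 4.33 0.4 0.3 6.7 16.6
4.464325239804488 58.200000000000045 37.6417
[-0.00671404  0.09087032  0.24212093]
71.3 2.5 -0.4 0.4 -0.2 0.2
70.6 2.48 -0.1 -0.3 -0.1 0.1
69.9 2.48 -0.1 -0.0 -0.5 0.1
69.2 2.47 -0.0 0.9 0.2 0.6
68.5 2.47 0.2 0.2 1.1 2.6
67.8 2.48 1.4 0.3 1.5 3.1
67.1 2.54 1.0 0.2 3.2 7.4
66.4 2.69 2.0 0.2 2.4 5.0
65.7 2.77 2.7 -0.0 3.3 6.9
65.0 2.98 1.7 0.5 4.5 10.5
64.3 3.16 1.5 0.5 5.5 13.0
63.6 3.32 1.0 0.6 6.1 14.8
62.9 3.47 1.5 0.5 6.2 14.7
62.2 3.64 0.9 0.2 6.5 15.9
61.5 3.78 1.2 0.5 6.8 16.3
60.8 3.93 0.6 0.4 7.8 19.2
60.1 4.06 0.2 -0.5 8.2 20.3
59.4 4.18 0.5 0.9 8.9 22.1
4.177282930739957 59.39999999999995 44.2167
```

```bash
python3 - <<'E'
from h import *
arm.move_l(mp(3.9,-45,90),RM,feed=.12);arm.move_l(mp(3.7,45,90),RM,feed=.2);arm.move_l(mp(3.7,45,63.5),RM,feed=.08)
print(F(2)-TARE)
x,z,L=push(45,3.7,63.5,56.8,7.2,wlim=20,step=.8,feed=.01,xadm=1/25,k=.4)
print(x,z,arm.current_t())
arm.move_l(mp(x-.2,45,90),RM,feed=.12);arm.move_l(mp(3.5,-45,90),RM,feed=.2);arm.move_l(mp(3.5,-45,67),RM,feed=.08)
print(F(2)-TARE)
x,z,L=push(-45,3.5,67,58,8.7,wlim=22,step=.8,feed=.01,xadm=1/25,k=.4)
print(x,z,arm.current_t())
arm.move_l(mp(x-.2,-45,95),RM,feed=.12)
print(arm.current_t())
E
```

```text
[-0.20777873  0.20046318  0.53939141]
62.7 3.7 -0.4 -0.0 -0.3 0.2
61.9 3.68 0.1 -0.1 0.4 0.8
61.1 3.69 0.2 0.1 1.3 3.2
60.3 3.69 1.3 -0.2 1.5 3.1
59.5 3.75 2.8 0.1 2.1 3.8
58.7 3.86 3.0 0.6 3.9 8.2
57.9 4.1 2.7 0.3 3.6 7.6
57.1 4.33 2.8 0.2 3.9 8.4
56.3 4.56 2.7 0.4 4.2 9.2
4.792809545118889 56.300000000000026 48.2917
[-0.50667728  0.05933327 -0.06914682]
66.2 3.5 -0.1 0.5 -0.5 0.1
65.4 3.49 0.2 -0.8 -0.2 -0.1
64.6 3.5 -0.2 -0.3 0.1 0.2
63.8 3.5 0.7 0.2 -0.1 -0.4
63.0 3.52 0.7 0.3 0.8 1.7
62.2 3.55 0.9 0.5 2.2 5.0
61.4 3.59 0.6 0.3 4.2 10.2
60.6 3.73 0.7 0.7 5.1 12.3
59.8 3.88 1.6 0.9 5.5 12.9
59.0 4.07 0.8 0.2 6.1 14.9
58.2 4.22 0.8 0.6 6.6 16.1
57.4 4.37 0.2 -0.1 7.0 17.4
4.501366837213425 57.400000000000034 53.1917
53.6583
```

```bash
python3 - <<'E'
from h import *
arm.move_to([*W,.0752+.06],RW);arm.move_l([*W,.0752+.012],RW,feed=.1);print(F(2)-TARE,arm.current_t())
for dz in (.006,.003,.0015,.0008,.0002,-.0004):
    arm.move_l([*W,.0752+dz],RW,feed=.03);f=F(2)-TARE;print(dz,f)
    if f[2]>4: break
arm.grip(.05);arm.sleep(.1)
arm.move_l([*W,.22],RW,feed=.15);print(arm.current_t())
for n in ("wrist","top"):
    cv2.imwrite(f"pics/end_{n}.png",arm.snapshot(n)[:,:,::-1])
E
```

```text
[ 0.62035054 -0.22228643 -0.143559  ] 55.1083
0.006 [ 0.1608076  -0.11419993 -0.05005159]
0.003 [-0.22270732  0.17292666 -0.35134002]
0.0015 [ 0.47751735 -0.25701646  0.0355003 ]
0.0008 [ 0.69618948 -0.43524437  0.2739465 ]
0.0002 [-0.52589151 -0.3124923  -0.54491319]
-0.0004 [-2.23019706  0.61198519 14.07247938]
58.7333
```

View pics/end_wrist.png

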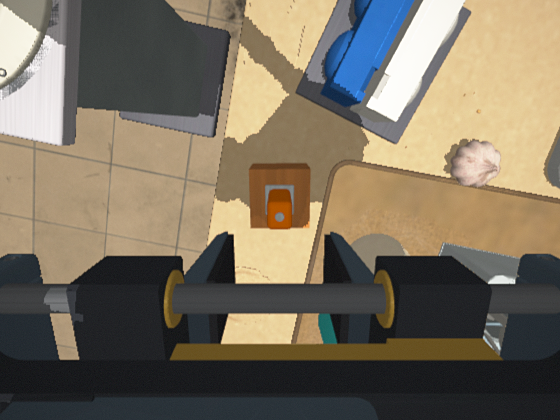

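The wedge stands upright in its stand with its guard on the block (button at (280,216)). The mould shows a clear gap along the whole seam (around (385,60)), and the garlic at (475,163) has not moved.

```bash
python3 -c "
from rig import arm
print(arm.sign_off(),arm.current_t())"
```

```text
the job is handed in; nothing more can be done
the job is handed in; nothing more can be done
```

The job is handed in at about 59 s, its result not reported back: by feel the seam is open about 6 mm at the right end and about 7 mm at the left, and the last camera view shows the wedge standing free in its stand.

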